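# Jack up one side of the orbital shaker and hold it there

### The job

The orbital shaker needs new rubber pads under the two feet on the side that carries the lift lug (the notched steel bracket below the raised arrowhead). Stand the ratchet jack on the bench squarely in front of that lug with its toe under the lug, pump the handle until both feet on that side are at least one centimetre clear of the bench, and finish while holding the handle fully down on its last stroke: do not let go, so that the shaker stays up on the jack for a colleague to slip the pads in. Leave the other things on the bench where they are.

Things in the scene. Friction and masses are not known exactly. Their poses are not given: they have to be found in the camera images.
- jack_column (a point): Grasp point of the ratchet toe jack (loose, 0.93 kg): on the axis of its upright grey box column, 110 mm above the sole. Column 44 mm wide (y), 40 mm deep (x), top at 142 mm. Axes are the jack's: z up, +x the way the toe points. Sole plate 8 mm thick, from 95 mm behind the column axis (80 mm wide) to 66 mm in front (46 mm wide). Handle ears behind the column, 76 mm high.
- jack_saddle (a point): Top centre of the jack's steel lifting toe (the saddle): 45 mm in front of the column axis, 20 mm above the sole with the ram down; rises with the ram. The ribbed toe is 36 mm wide, 10 mm thick, starts at the column and ends 19 mm beyond this point. Jack's axes.
- handle_pivot (a point): Pivot of the pump handle, fixed in the jack: 40 mm behind the column axis (jack -x) and 58 mm above the sole. Jack's axes.
- handle_grip (a point): On the axis of the pump handle's rubber grip, 130 mm from the pivot. The grip is a round bar 24 mm thick, from 90 to 165 mm from the pivot plus a round end, on a 14 mm steel bar; it points away from the toe (jack -x). Handle up: it slopes 0.62 rad above level; fully down: 0.13 rad below level. Its axes turn with the handle; jack's axes when up.
- jack_handle (a joint): Pump handle, rad: 0 = up (a spring lifts it back when let go), grows as the free end is pushed down, 0.75 = fully down on its stop. Pushing down at the grip takes 2 to 4 N unloaded and 8 to 12 N with the shaker on the toe.
- jack_ram (a joint): Height of the jack's ram and toe, m: 0 = down, 0.040 = upper end (the handle then goes no further). The first full stroke raises it 13 mm, each further full stroke 12 mm more (6 mm teeth; a stroke short of the stop adds 6 mm or nothing). When the handle comes up the ram settles back 2 to 4 mm on to a stop pawl and stays; it never comes down.
- lift_pad (a point): Lift point: centre of the underside of the shaker's lift lug, 30 mm above the bench at rest (10 mm above the lowered toe). The lug is a steel shelf 58 mm wide, 6 mm thick, 37 mm out from the housing, V notch in its outer edge (19 mm from this point). +y points in to the shaker, the way the toe must point; x along the side. The plain bracket 92 mm along +x is no lift point.
- shaker (a joint): Tilt of the shaker about its two far feet (these do not slide), rad: 0 = level on all four feet, grows as the lug side is lifted. The lug-side feet are 210 mm from the tilt axis (0.0476 rad = 10 mm clear), the lift point 253 mm.
- shaker_feet: The orbital shaker (8 kg): origin on the bench below the middle of its housing, axes as for lift_pad. White housing 300 mm (x) by 260 mm (y), underside 36 mm, platform 108 mm, empty wire flask clamps up to 135 mm above the bench. The lift point is at x 20, y -148 mm; that side (-y) faces the middle of the bench.
- jack: The same jack with all its parts; origin in its sole under the column axis, same axes as jack_column.
- foot_pad_a: Bystander: grey rubber foot pad, disc 42 mm across, 8 mm thick; origin in its underside.
- foot_pad_b: Bystander: the other rubber foot pad, the same.
- tube_rack: Bystander: red tube rack 85 x 130 x 34 mm with a few white-capped tubes up to 50 mm; origin in its underside.
- strip_rack: Bystander: purple tube rack 80 x 122 x 28 mm; origin in its underside.
- tip_box: Bystander: blue and grey pipette-tip box 85 x 122 x 66 mm; origin in its underside.
- spray_bottle: Bystander: white spray bottle, 74 mm across, 225 mm high; origin in its underside.
- reagent_bottle: Bystander: glass jar 68 mm across, 125 mm high; origin in its underside.

How it is judged:
By the outcome, as a careful person would: the job done as asked, in the order asked, and still so for the second after the job is handed in, while the arm keeps its last pose, push and grip.
It also fails if it takes over 58 s, if anything falls off the work surface, if the arm or the gripper's body presses on something with over 40 N, if the wrist force passes 120 N, or if a joint passes its speed limit or range.

### The arm

A 6-joint arm with a two-finger parallel gripper is mounted at the origin on the work surface. World frame = base frame: x ahead of the robot, y to its left, z up, the work surface at z = 0. Lengths are in m, angles in degrees, forces in N, time in s.
With the tool pointing down it reaches from about 0.35 to 0.875 m from the base axis. Payload 4.2 kg.
Tool frame: the origin (TCP) lies at the very end of the fingers, on their centre line; the grasp point (between the pads) lies 19 mm behind it (tcp_to_grasp is the z of the grasp point in the tool frame, in m); z points along the fingers, y is the direction in which the jaws open and shut (so a half turn about z gives the same grasp; the last joint's range is limited). The gripper opens to 87 mm and grips with 3 to 60 N. Pads are 19 mm wide; open, the fingers measure 117 mm over their backs; the gripper's body (75 mm by 190 mm) begins 51 mm behind the grasp point.
Start: joints at [80.134, 22.042, 0.453, 0, -68.411, -14.817], TCP at [0.261, 0.568, 0.223] pointing down, gripper open.
Joint ranges: [-179.83, 179.83], [-69.29, 118.12], [-61.27, 80.66], [-181.25, 117.63], [-171.15, -9.14], [-177.46, 177.46]. Speed limits (degrees/s): [159.86, 159.86, 180, 180, 180, 180].

### API

Orientations are given as a 3x3 rotation matrix whose columns are the frame's x, y, z axes.
In Python, from station import sense, capture, camera_params, finish_job, tcp_to_grasp gives the robot as it stands.
- The arm moves only by the shell command python3 -m inch 'ROWS'. ROWS is JSON, a list of rows, each an object of numbers: "jaw": the closure in counts, from 0 (fully open) to 255 (shut); "x", "y", "z": the shift along the world's x, y, z normalised to -1 to 1, where 1 is 0.06 m; "ax", "ay", "az": the turn, a rotation vector about the world's x, y, z normalised to -1 to 1, where 1 is 10 degrees. A call has 1 to 12 rows; each row shifts and turns the pose as measured when the row begins; what a row does not reach is not made up. A row lasts 1/8 s, in which the tool goes at most 62.5 mm and 10.7 degrees, less where a joint would pass 70% of its speed; a pose out of reach is approached as far as the arm can. A call with a number of a shift or a turn outside -1 to 1 is refused whole. A call with a gripper value outside its range is refused whole. The fingers move at their own pace and stop on an object; the grip force is fixed at half the most. Time passes only in rows, so rows that do not move let the fingers close. It gives the time, the measured TCP pose, the force and the opening at its end, in the units of the state.
- sense(): the state, without advancing time (a new reading comes with each control period).
- capture(name): name is "scene" or "top"; returns the picture (420x560x3 uint8, red, green, blue); there is no depth.
- camera_params(name): a dict with "vfov" (degrees; the focal length in pixels is half the picture's height over the tangent of half this angle, whatever the lens; pixels are square), "cx", "cy" (the principal point, pixels), "R" (3x3) and "t" (3): a world point X has camera coordinates R X + t. Camera axes: x right, y down, z forward; pixel columns grow to the right and rows downward; lengths in m; the calibration is good to about 2 mm. A picture is of the moment at which its call begins. camera_params takes no time and is no camera call.
- finish_job(): hands the job in, once; it reports no verdict.
The state is a dict: "time_s": time; "joints": joint angles; "joint_velocities": joint speeds; "effort": joint torques, N m; "tcp_pos": TCP position; "ee_rot": TCP orientation; "wrist_force": force on the tool from outside, world axes, zero at the start; "moment": the same for the moment, N m; "gripper_width": opening from 0.0 (shut) to 1.0 (fully open).
Only numpy, scipy, OpenCV 4.12 (cv2) and the standard library are available. Lean on these libraries where they do the work, as an engineer would, in place of code of your own. Each camera call takes 0.05 s, during which the arm holds its last target.

## Working session

There is one attempt and no reset: what is moved stays moved. The work goes in short steps, Python scripts to look and compute and a shell command to move; the robot and the scene stay as the last step left them, time stands still between calls to the robot, and variables do not carry over. Pictures are saved under pics/ and viewed, and the job is handed in when it is done.

```bash
ls; mkdir -p pics; python3 - <<'E'
from station import *
import cv2,numpy as np
for n in ("scene","top"):
    im=capture(n); cv2.imwrite(f"pics/{n}0.png",cv2.cvtColor(im,cv2.COLOR_RGB2BGR))
    p=camera_params(n); print(n,p)
s=sense(); print(s, tcp_to_grasp)
E
```

```text
pics
scene {'vfov': 57.00894501859607, 'cx': 285.1122191256777, 'cy': 211.48456410549636, 'R': array([[ 0.68626388,  0.72730082, -0.00868325],
       [ 0.61895517, -0.59021834, -0.51820538],
       [-0.38201621,  0.3502511 , -0.85521213]]), 't': array([-0.38619283, -0.3229782 ,  1.44740433])}
top {'vfov': 45.11545996390813, 'cx': 277.5466141206158, 'cy': 208.36683829262623, 'R': array([[-2.68437219e-03, -9.99826075e-01,  1.84557252e-02],
       [-9.84757864e-01, -5.66645330e-04, -1.73929952e-01],
       [ 1.73910159e-01, -1.86413132e-02, -9.84585069e-01]]), 't': array([-0.04797559,  0.60442758,  1.37672579])}
{'time_s': 0.1, 'joints': array([ 8.01329050e+01,  2.20881617e+01,  3.85777785e-01, -2.39348834e-02,
       -6.84120928e+01, -1.48175470e+01]), 'joint_velocities': array([ 0.11417246, -0.01996664,  0.20470948,  0.04532464,  0.01964979,
       -0.01907323]), 'effort': array([-1.78113069e-04, -3.91690278e+01,  1.87933570e+01,  4.23185974e+00,
        1.34317719e-02, -7.45284751e-05]), 'tcp_pos': array([0.2607685 , 0.56739235, 0.22154105]), 'ee_rot': array([[ 9.08555841e-01, -4.17762801e-01, -7.25071434e-04],
       [-4.17763408e-01, -9.08553861e-01, -1.90184510e-03],
       [ 1.35753685e-04,  2.03084079e-03, -9.99997929e-01]]), 'wrist_force': array([ 0.50868698, -0.28339614,  0.05967512]), 'moment': array([-0.01613954, -0.0186994 , -0.04051482]), 'gripper_width': 1.0037651810736066} -0.0187
```

View pics/scene0.png

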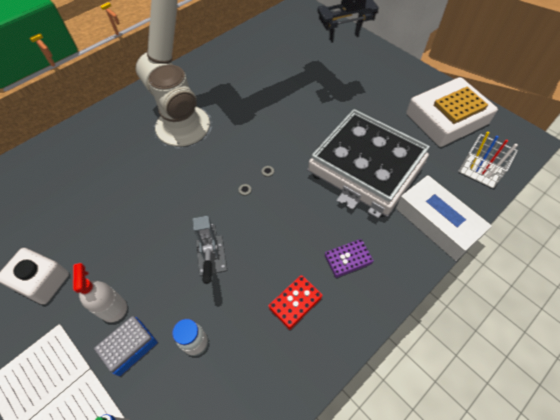

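View pics/top0.png

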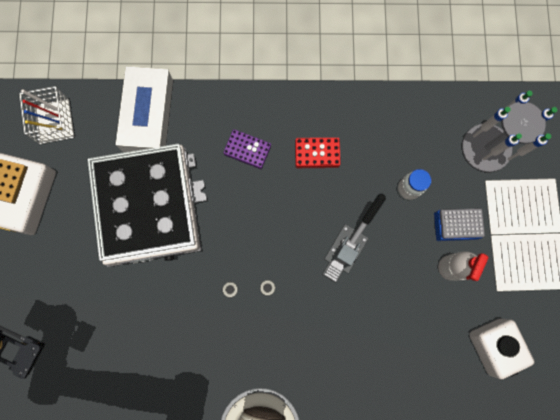

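```bash
python3 - <<'E'
import cv2
a=cv2.imread("pics/scene0.png");b=cv2.imread("pics/top0.png")
cv2.imwrite("pics/z1.png",cv2.resize(a[100:230,300:440],None,fx=5,fy=4.6,interpolation=2)[:598,:700])
cv2.imwrite("pics/z2.png",cv2.resize(b[140:275,80:220],None,fx=4.4,fy=4.4,interpolation=2))
cv2.imwrite("pics/z3.png",cv2.resize(b[185:290,310:395],None,fx=5.5,fy=5.5,interpolation=2))
cv2.imwrite("pics/z4.png",cv2.resize(a[205:295,175:240],None,fx=6.5,fy=6.5,interpolation=2))
E
```

```text
(no output)
```

View pics/z1.png

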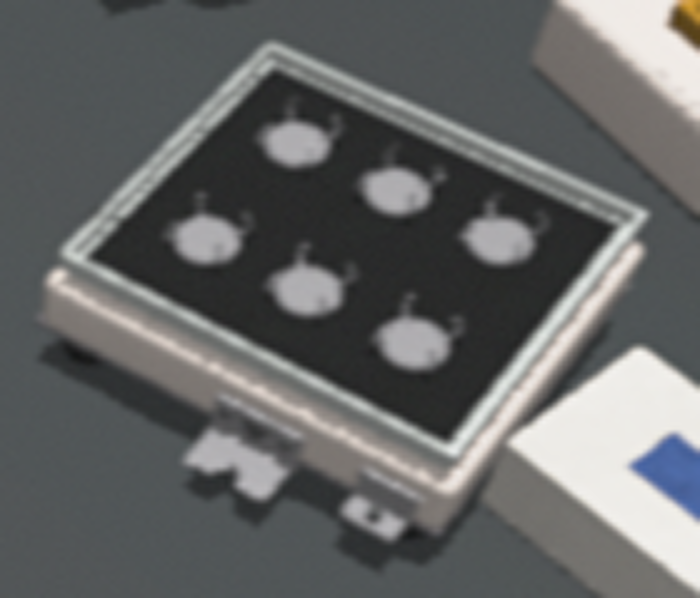

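View pics/z2.png

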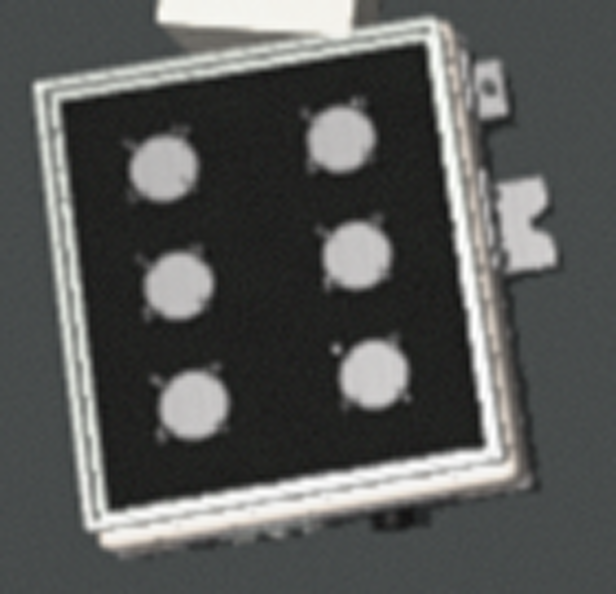

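View pics/z3.png

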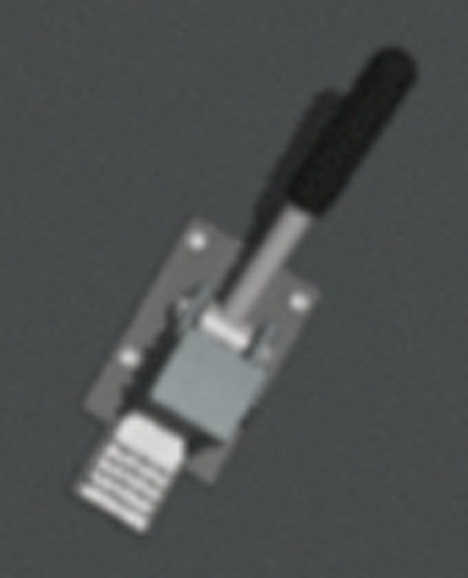

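View pics/z4.png

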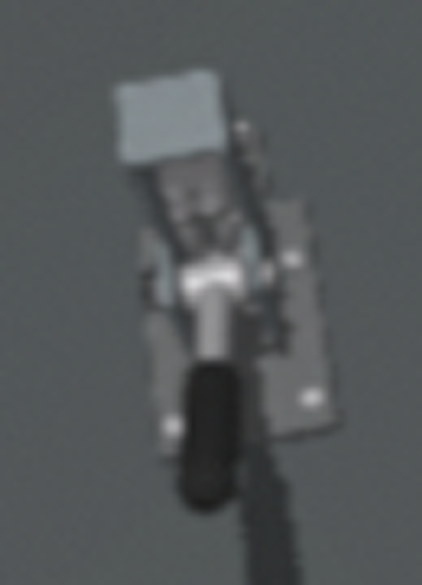

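```bash
cat > h.py <<'E'
import numpy as np,cv2
from station import camera_params
def ray(n,uv):
    p=camera_params(n); f=210/np.tan(np.radians(p['vfov']/2))
    d=np.array([(uv[0]-p['cx'])/f,(uv[1]-p['cy'])/f,1.]); R=np.array(p['R']);t=np.array(p['t'])
    return -R.T@t, R.T@d
def cast(n,uv,z):
    o,d=ray(n,uv); return o+d*(z-o[2])/d[2]
def proj(n,X):
    p=camera_params(n); f=210/np.tan(np.radians(p['vfov']/2))
    c=np.array(p['R'])@np.array(X)+p['t']; return np.array([p['cx']+f*c[0]/c[2],p['cy']+f*c[1]/c[2]])
E
python3 - <<'E'
from h import *
np.set_printoptions(precision=4,suppress=True)
T=lambda l,s,o:[(u/s+o[0]-.5+.5/s,v/s+o[1]-.5+.5/s) for u,v in l]
print("lug top (outer a,b, inner a,b, notch)")
L=[cast("top",p,.036) for p in T([(545,178),(557,268),(497,184),(508,274),(540,218)],4.4,(80,140))]; print(np.array(L))
print("scene lug outer")
S=[cast("scene",((u/5)+300,v/4.6+100),.036) for u,v in [(187,460),(265,500),(236,470)]]; print(np.array(S))
# housing/platform corners top z=.108
P=np.array([cast("top",p,.110) for p in T([(35,82),(438,20),(500,460),(90,528)],4.4,(80,140))]);print("platform",P,P.mean(0))
C=np.array([cast("top",p,.142) for p in T([(192,328),(268,372),(228,442),(150,395)],5.5,(310,185))]);print("col top",C,C.mean(0))
C2=np.array([cast("scene",p,.142) for p in T([(115,85),(215,70),(225,155),(120,165)],6.5,(175,205))]);print("col scene",C2,C2.mean(0))
H=np.array([cast("top",p,z) for p,z in zip(T([(115,510),(200,225),(315,292),(155,428)],5.5,(310,185)),[.02,.008,.008,.02])]);print("toe end, sole rear corners",H, (H[1]+H[2])/2)
for n,c,z in (("pads",(230,290),.008),("pads",(267.5,288),.008),("tip",(460,224),.066),("red",(318,152),.034),("purp",(247,149),.028),("glass",(415,185),.12),("spray",(460,265),.1)): print(n,cast("top",c,z))
E
```

```text
lug top (outer a,b, inner a,b, notch)
[[0.6902 0.1645 0.036 ]
 [0.6301 0.1554 0.036 ]
 [0.6861 0.1958 0.036 ]
 [0.6261 0.1871 0.036 ]
 [0.6634 0.1672 0.036 ]]
scene lug outer
[[0.6407 0.1548 0.036 ]
 [0.6963 0.1662 0.036 ]
 [0.6676 0.1711 0.036 ]]
platform [[0.7337 0.4735 0.11  ]
 [0.7747 0.2243 0.11  ]
 [0.4971 0.1781 0.11  ]
 [0.4562 0.4233 0.11  ]] [0.6154 0.3248 0.11  ]
col top [[ 0.4933 -0.2224  0.142 ]
 [ 0.4722 -0.2582  0.142 ]
 [ 0.4391 -0.2382  0.142 ]
 [ 0.4613 -0.2016  0.142 ]] [ 0.4665 -0.2301  0.142 ]
col scene [[ 0.4412 -0.2382  0.142 ]
 [ 0.4648 -0.2027  0.142 ]
 [ 0.5009 -0.225   0.142 ]
 [ 0.4743 -0.2598  0.142 ]] [ 0.4703 -0.2314  0.142 ]
toe end, sole rear corners [[ 0.412  -0.1988  0.02  ]
 [ 0.5619 -0.2485  0.008 ]
 [ 0.5262 -0.3083  0.008 ]
 [ 0.454  -0.2204  0.02  ]] [ 0.544  -0.2784  0.008 ]
pads [0.3774 0.0859 0.008 ]
pads [ 0.3827 -0.0203  0.008 ]
tip [ 0.5579 -0.5606  0.066 ]
red [ 0.7756 -0.168   0.034 ]
purp [0.7859 0.0402 0.028 ]
glass [ 0.6576 -0.423   0.12  ]
spray [ 0.4411 -0.5401  0.1   ]
```

```bash
python3 -m inch '[{"x":0.1,"y":-0.5},{"x":0.25,"y":-0.9},{"x":0.25,"y":-0.9},{"x":0.25,"y":-0.9},{"x":0.25,"y":-0.9},{"x":0.25,"y":-0.9},{"x":0.25,"y":-0.9},{"x":0.25,"y":-0.9},{"x":0.25,"y":-0.9},{"x":0.25,"y":-0.9},{"x":0.25,"y":-0.9,"az":-0.68},{"x":0,"y":0}]'
```

```text
$[0]: bad value
```

```bash
python3 -m inch '[{"jaw":0,"x":0.1,"y":-0.5,"z":0,"ax":0,"ay":0,"az":0}]'
```

```text
time_s: 0.22
tcp_pos: [0.2664, 0.538, 0.2203]
ee_rot: [[0.909, -0.417, -0.001], [-0.417, -0.909, -0.003], [0.0, 0.003, -1.0]]
wrist_force: [0.0, -0.4, 0.3]
gripper_width: 1.003
```

All seven fields are required.

```bash
python3 -m inch '[{"jaw":0,"x":0.25,"y":-0.9,"z":0.02,"ax":0,"ay":0,"az":0},{"jaw":0,"x":0.25,"y":-0.9,"z":0.02,"ax":0,"ay":0,"az":0},{"jaw":0,"x":0.25,"y":-0.9,"z":0.02,"ax":0,"ay":0,"az":0},{"jaw":0,"x":0.25,"y":-0.9,"z":0.02,"ax":0,"ay":0,"az":0},{"jaw":0,"x":0.25,"y":-0.9,"z":0.02,"ax":0,"ay":0,"az":0},{"jaw":0,"x":0.25,"y":-0.9,"z":0.02,"ax":0,"ay":0,"az":0},{"jaw":0,"x":0.25,"y":-0.9,"z":0.02,"ax":0,"ay":0,"az":0},{"jaw":0,"x":0.25,"y":-0.9,"z":0.02,"ax":0,"ay":0,"az":0},{"jaw":0,"x":0.25,"y":-0.9,"z":0.02,"ax":0,"ay":0,"az":-0.3},{"jaw":0,"x":0.25,"y":-0.9,"z":0.02,"ax":0,"ay":0,"az":-0.3},{"jaw":0,"x":0.25,"y":-0.9,"z":0.02,"ax":0,"ay":0,"az":0}]'
```

```text
time_s: 1.6
tcp_pos: [0.4305, -0.0752, 0.2306]
ee_rot: [[0.863, -0.506, -0.003], [-0.506, -0.863, -0.007], [0.001, 0.007, -1.0]]
wrist_force: [1.1, -0.4, 1.3]
gripper_width: 1.003
```

```bash
python3 -m inch '[{"jaw":0,"x":0.21,"y":-0.86,"z":0,"ax":0,"ay":0,"az":-0.1},{"jaw":0,"x":0.21,"y":-0.86,"z":0,"ax":0,"ay":0,"az":0},{"jaw":0,"x":0.21,"y":-0.86,"z":-0.2,"ax":0,"ay":0,"az":0},{"jaw":0,"x":0,"y":0,"z":0,"ax":0,"ay":0,"az":0}]'; python3 - <<'E'
from station import *
import cv2
for n in ("scene","top"):
    cv2.imwrite(f"pics/{n}1.png",cv2.cvtColor(capture(n),cv2.COLOR_RGB2BGR))
a=cv2.imread("pics/scene1.png")
cv2.imwrite("pics/z5.png",cv2.resize(a[120:300,120:300],None,fx=3.3,fy=3.3,interpolation=2))
E
```

```text
time_s: 2.1
tcp_pos: [0.4682, -0.2386, 0.2166]
ee_rot: [[0.85, -0.527, -0.005], [-0.527, -0.85, -0.006], [-0.001, 0.007, -1.0]]
wrist_force: [-0.6, 0.3, -0.6]
gripper_width: 0.999
```

View pics/z5.png

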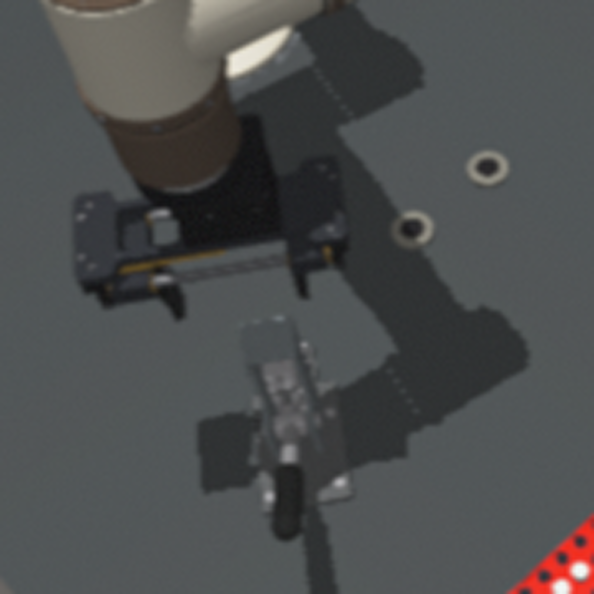

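```bash
python3 - <<'E'
from h import *
print(proj("scene",[.468,-.2386,.2166]),proj("scene",[.4684,-.2308,.142]))
E
python3 -m inch '[{"jaw":0,"x":0,"y":0.11,"z":-0.5,"ax":0,"ay":0,"az":0},{"jaw":0,"x":0,"y":0,"z":-0.3,"ax":0,"ay":0,"az":0},{"jaw":0,"x":0,"y":0,"z":0,"ax":0,"ay":0,"az":0}]'
```

```text
[192.1181113  209.65730468] [200.29970517 222.21216966]
time_s: 2.58
tcp_pos: [0.4686, -0.2264, 0.1708]
ee_rot: [[0.855, -0.519, 0.001], [-0.519, -0.855, -0.006], [0.004, 0.005, -1.0]]
wrist_force: [0.3, 0.1, -0.0]
gripper_width: 0.999
```

```bash
python3 -m inch '[{"jaw":0,"x":0,"y":-0.06,"z":-0.6,"ax":0,"ay":0,"az":0.04},{"jaw":0,"x":0,"y":0,"z":-0.6,"ax":0,"ay":0,"az":0},{"jaw":0,"x":0,"y":0,"z":0,"ax":0,"ay":0,"az":0}]'
```

```text
time_s: 2.95
tcp_pos: [0.4715, -0.228, 0.1021]
ee_rot: [[0.861, -0.508, 0.01], [-0.508, -0.861, -0.008], [0.013, 0.002, -1.0]]
wrist_force: [-0.1, 0.1, -0.4]
gripper_width: 0.999
```

```bash
python3 -m inch '[{"jaw":0,"x":-0.04,"y":-0.05,"z":-0.17,"ax":0.05,"ay":0.06,"az":-0.08},{"jaw":0,"x":0,"y":0,"z":0,"ax":0,"ay":0,"az":0}]'
```

```text
time_s: 3.2
tcp_pos: [0.4714, -0.2311, 0.0948]
ee_rot: [[0.855, -0.519, 0.004], [-0.519, -0.855, -0.001], [0.004, -0.001, -1.0]]
wrist_force: [1.5, 0.3, -0.5]
gripper_width: 1.0
```

```bash
python3 -m inch '[{"jaw":0,"x":-0.03,"y":0,"z":-0.05,"ax":0,"ay":0,"az":0},{"jaw":255,"x":0,"y":0,"z":0,"ax":0,"ay":0,"az":0},{"jaw":255,"x":0,"y":0,"z":0,"ax":0,"ay":0,"az":0},{"jaw":255,"x":0,"y":0,"z":0,"ax":0,"ay":0,"az":0},{"jaw":255,"x":0,"y":0,"z":0,"ax":0,"ay":0,"az":0}]'; python3 -m inch '[{"jaw":255,"x":0,"y":0,"z":0,"ax":0,"ay":0,"az":0},{"jaw":255,"x":0,"y":0,"z":0,"ax":0,"ay":0,"az":0}]'
```

```text
time_s: 3.82
tcp_pos: [0.4709, -0.2316, 0.0941]
ee_rot: [[0.855, -0.519, 0.009], [-0.519, -0.855, -0.002], [0.009, -0.003, -1.0]]
wrist_force: [-0.9, -0.6, -0.1]
gripper_width: 0.629
time_s: 4.08
tcp_pos: [0.4705, -0.2318, 0.0941]
ee_rot: [[0.855, -0.519, 0.008], [-0.519, -0.855, -0.002], [0.008, -0.002, -1.0]]
wrist_force: [-0.1, 0.3, 0.2]
gripper_width: 0.503
```

```bash
python3 -m inch '[{"jaw":255,"x":0,"y":0,"z":0.25,"ax":0,"ay":0,"az":0},{"jaw":255,"x":0,"y":0,"z":0.4,"ax":0,"ay":0.02,"az":0},{"jaw":255,"x":0,"y":0,"z":0,"ax":0,"ay":0,"az":0}]'; python3 - <<'E'
from station import *
import cv2
cv2.imwrite(f"pics/s2.png",cv2.cvtColor(capture("scene"),cv2.COLOR_RGB2BGR)[120:300,120:300].repeat(3,0).repeat(3,1))
E
```

```text
time_s: 4.45
tcp_pos: [0.4653, -0.2296, 0.1297]
ee_rot: [[0.853, -0.522, -0.008], [-0.522, -0.853, 0.004], [-0.009, 0.001, -1.0]]
wrist_force: [1.1, 0.4, -9.7]
gripper_width: 0.505
```

View pics/s2.png

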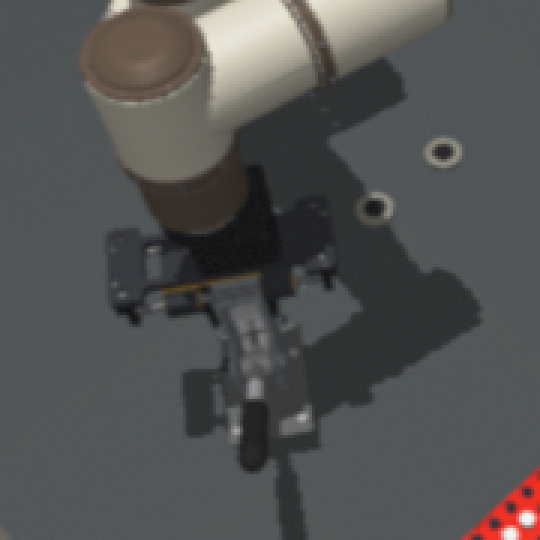

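```bash
python3 -m inch '[{"jaw":255,"x":0.2,"y":0.3,"z":0.15,"ax":0,"ay":0,"az":-0.3},{"jaw":255,"x":0.45,"y":0.65,"z":0,"ax":0,"ay":0,"az":-0.65},{"jaw":255,"x":0.45,"y":0.65,"z":0,"ax":0,"ay":0,"az":-0.65},{"jaw":255,"x":0.45,"y":0.65,"z":0,"ax":0,"ay":0,"az":-0.65},{"jaw":255,"x":0.45,"y":0.65,"z":0,"ax":0,"ay":0,"az":-0.65},{"jaw":255,"x":0.45,"y":0.65,"z":0,"ax":0,"ay":0,"az":-0.65},{"jaw":255,"x":0.45,"y":0.65,"z":0,"ax":0,"ay":0,"az":-0.65},{"jaw":255,"x":0.2,"y":0.3,"z":0,"ax":0,"ay":0,"az":-0.3},{"jaw":255,"x":0,"y":0,"z":0,"ax":0,"ay":0,"az":0}]'
```

```text
time_s: 5.62
tcp_pos: [0.6408, 0.0526, 0.1162]
ee_rot: [[0.197, -0.98, -0.034], [-0.98, -0.198, 0.03], [-0.037, 0.027, -0.999]]
wrist_force: [-0.5, -0.3, -9.3]
gripper_width: 0.502
```

```bash
python3 -m inch '[{"jaw":255,"x":0.3,"y":0.2,"z":0.05,"ax":-0.1,"ay":-0.1,"az":-0.12},{"jaw":255,"x":0.3,"y":0.2,"z":0.05,"ax":-0.07,"ay":-0.1,"az":-0.09},{"jaw":255,"x":0,"y":0,"z":0,"ax":0,"ay":0,"az":0}]'; python3 - <<'E'
from station import *
import cv2
a=capture("scene");b=capture("top")
cv2.imwrite("pics/s3.png",cv2.cvtColor(a,cv2.COLOR_RGB2BGR)); cv2.imwrite("pics/t3.png",cv2.cvtColor(b,cv2.COLOR_RGB2BGR))
a=cv2.imread("pics/s3.png");b=cv2.imread("pics/t3.png")
cv2.imwrite("pics/s3z.png",cv2.resize(a[120:280,270:450],None,fx=3.6,fy=3.6,interpolation=2))
cv2.imwrite("pics/t3z.png",cv2.resize(b[120:280,130:310],None,fx=3.6,fy=3.6,interpolation=2))
E
```

```text
time_s: 6.0
tcp_pos: [0.6725, 0.0754, 0.1152]
ee_rot: [[0.159, -0.987, -0.011], [-0.987, -0.159, -0.001], [-0.001, 0.011, -1.0]]
wrist_force: [-0.5, -0.9, -8.4]
gripper_width: 0.505
```

View pics/s3z.png

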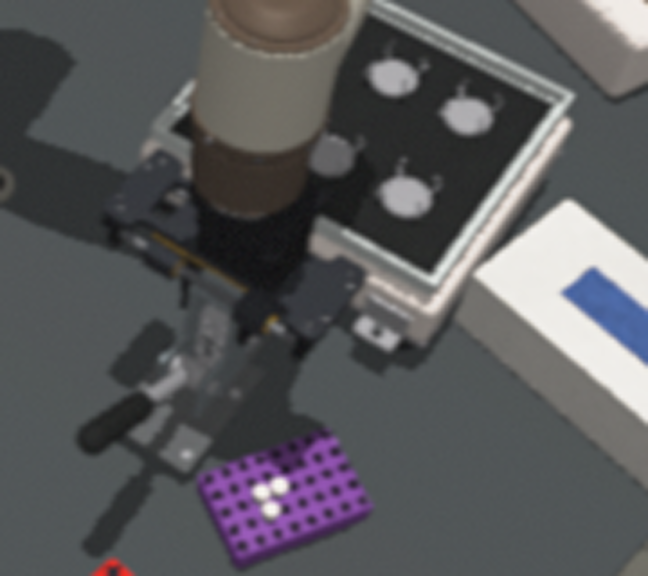

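View pics/t3z.png

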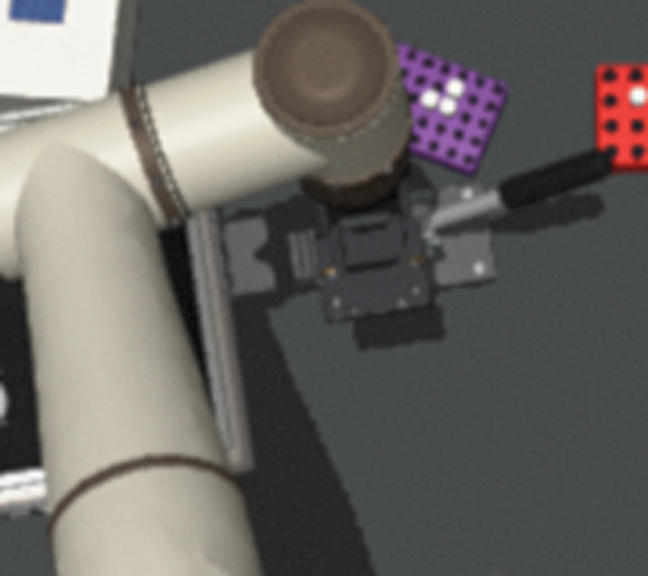

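```bash
python3 - <<'E'
import cv2
b=cv2.imread("pics/t3.png")
cv2.imwrite("pics/t3y.png",cv2.resize(b[173:208,188:228],None,fx=15,fy=15,interpolation=2))
E
```

```text
(no output)
```

View pics/t3y.png

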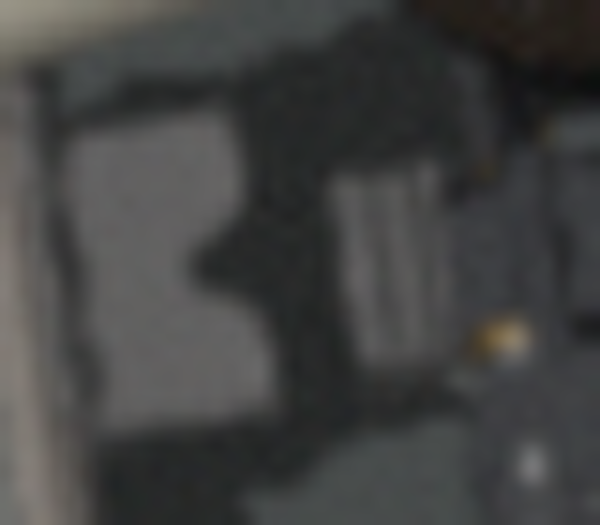

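```bash
python3 - <<'E'
from h import *
np.set_printoptions(precision=4,suppress=True)
def c(u,v,z): return cast("top",(u/15+188-.5+.03,v/15+173-.5+.03),z)
a,b,ia,ib,n=[c(*p,.036) for p in [(234,107),(277,412),(66,135),(100,435),(190,268)]]
t1,t2,t3,t4=[c(*p,.041) for p in [(332,178),(360,372),(430,163),(457,355)]]
print(a,b,ia,ib,n); print(t1,t2,t3,t4)
ang=lambda v:np.degrees(np.arctan2(v[1],v[0]))
print("widths",np.linalg.norm(a-b),np.linalg.norm(t1-t2),"ang",ang(a-b),ang(ia-ib),ang(t1-t2), ang(t1-t3),ang(t2-t4))
h=np.radians(9.3); X=np.array([np.cos(h),np.sin(h),0]);Y=np.array([-X[1],X[0],0])
out=(a+b)/2; lift=out+.019*Y; te=(t1+t2)/2
print("lift",lift,"alt notch-based", n, "toe end",te,"saddle",te-.019*Y)
d=lift-(te-.019*Y); print("delta",d,"in x,y:",d@X,d@Y,"notch x off",(n-out)@X)
print("tcp target",np.array([.6725,.0754])+d[:2])
E
```

```text
[0.6914 0.1655 0.036 ] [0.6317 0.156  0.036 ] [0.6858 0.1976 0.036 ] [0.6272 0.1896 0.036 ] [0.6598 0.1732 0.036 ]
[0.6763 0.1459 0.041 ] [0.6385 0.1398 0.041 ] [0.6793 0.1272 0.041 ] [0.6418 0.1214 0.041 ]
widths 0.060493206448800095 0.038331070489664755 ang 9.089355643146757 7.797781558490128 9.160984310294177 99.04047884443071 100.24293173433905
lift [0.6585 0.1795 0.036 ] alt notch-based [0.6598 0.1732 0.036 ] toe end [0.6574 0.1428 0.041 ] saddle [0.6605 0.1241 0.041 ]
delta [-0.002   0.0555 -0.005 ] in x,y: 0.006985576800744305 0.05505099878324731 notch x off 0.0002522041283139146
tcp target [0.6705 0.1309]
```

```bash
python3 -m inch '[{"jaw":255,"x":0.11,"y":0.02,"z":-0.14,"ax":0,"ay":-0.06,"az":0},{"jaw":255,"x":0,"y":0,"z":-0.14,"ax":0,"ay":0,"az":0},{"jaw":255,"x":0,"y":0,"z":0,"ax":0,"ay":0,"az":0}]'
```

```text
time_s: 6.48
tcp_pos: [0.6764, 0.0738, 0.0959]
ee_rot: [[0.156, -0.988, -0.006], [-0.988, -0.156, -0.002], [0.001, 0.006, -1.0]]
wrist_force: [1.4, -0.2, -8.5]
gripper_width: 0.505
```

```bash
python3 -m inch '[{"jaw":255,"x":0.0,"y":0.24,"z":0.02,"ax":0,"ay":-0.02,"az":0.01},{"jaw":255,"x":-0.03,"y":0.24,"z":0.01,"ax":0,"ay":0,"az":0.01},{"jaw":255,"x":-0.03,"y":0.24,"z":0,"ax":0,"ay":0,"az":0},{"jaw":255,"x":0,"y":0,"z":0,"ax":0,"ay":0,"az":0}]'
```

```text
time_s: 6.98
tcp_pos: [0.672, 0.1206, 0.098]
ee_rot: [[0.16, -0.987, -0.003], [-0.987, -0.16, -0.001], [0.001, 0.003, -1.0]]
wrist_force: [0.1, -1.0, -8.9]
gripper_width: 0.504
```

```bash
python3 -m inch '[{"jaw":255,"x":-0.02,"y":0.17,"z":-0.02,"ax":0,"ay":0,"az":0},{"jaw":255,"x":0,"y":0,"z":0,"ax":0,"ay":0,"az":0}]'; python3 - <<'E'
from station import *
import cv2
b=cv2.cvtColor(capture("top"),cv2.COLOR_RGB2BGR)
cv2.imwrite("pics/t4.png",b)
cv2.imwrite("pics/t4z.png",cv2.resize(b[165:215,180:240],None,fx=11,fy=11,interpolation=2))
E
```

```text
time_s: 7.22
tcp_pos: [0.6706, 0.1319, 0.0968]
ee_rot: [[0.161, -0.987, -0.003], [-0.987, -0.161, -0.001], [0.001, 0.003, -1.0]]
wrist_force: [-0.1, -1.9, -9.6]
gripper_width: 0.502
```

View pics/t4z.png

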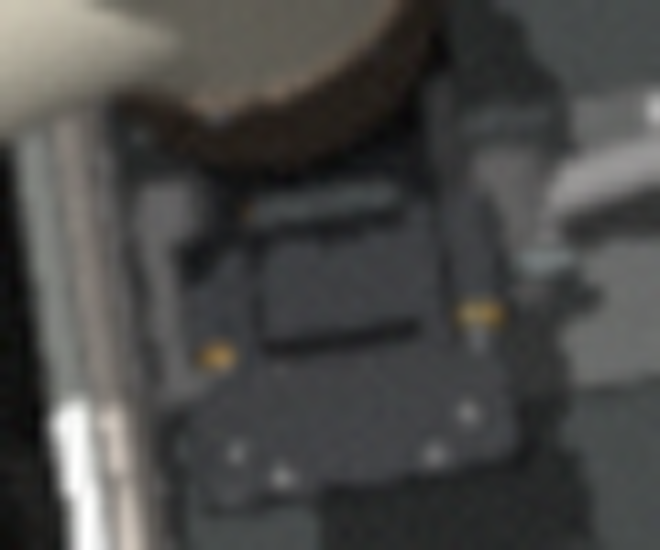

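```bash
python3 -m inch '[{"jaw":255,"x":0,"y":0,"z":-0.05,"ax":0,"ay":0,"az":0},{"jaw":255,"x":0,"y":0,"z":0,"ax":0,"ay":0,"az":0}]'
```

```text
time_s: 7.52
tcp_pos: [0.671, 0.1311, 0.0954]
ee_rot: [[0.16, -0.987, -0.002], [-0.987, -0.16, -0.001], [0.001, 0.002, -1.0]]
wrist_force: [-0.6, -0.4, -8.8]
gripper_width: 0.506
```

```bash
python3 -m inch '[{"jaw":255,"x":0,"y":0,"z":-0.05,"ax":0,"ay":0,"az":0},{"jaw":255,"x":0,"y":0,"z":0,"ax":0,"ay":0,"az":0}]'
```

```text
time_s: 7.78
tcp_pos: [0.671, 0.1312, 0.0953]
ee_rot: [[0.16, -0.987, -0.0], [-0.987, -0.16, -0.001], [0.001, 0.001, -1.0]]
wrist_force: [0.5, 0.2, -9.6]
gripper_width: 0.501
```

```bash
python3 -m inch '[{"jaw":255,"x":0,"y":0,"z":-0.08,"ax":0,"ay":0,"az":0},{"jaw":255,"x":0,"y":0,"z":0,"ax":0,"ay":0,"az":0}]'
```

```text
time_s: 8.02
tcp_pos: [0.6717, 0.1323, 0.0945]
ee_rot: [[0.161, -0.987, 0.003], [-0.987, -0.161, -0.0], [0.001, -0.003, -1.0]]
wrist_force: [0.1, -0.5, -9.2]
gripper_width: 0.504
```

```bash
python3 -m inch '[{"jaw":255,"x":0,"y":0,"z":-0.08,"ax":0,"ay":0,"az":0},{"jaw":255,"x":0,"y":0,"z":-0.03,"ax":0,"ay":0,"az":0}]'
```

```text
time_s: 8.28
tcp_pos: [0.6721, 0.1326, 0.0942]
ee_rot: [[0.161, -0.987, 0.005], [-0.987, -0.161, -0.001], [0.002, -0.004, -1.0]]
wrist_force: [-3.9, 1.3, -0.1]
gripper_width: 0.506
```

```bash
python3 -m inch '[{"jaw":0,"x":0,"y":0,"z":0,"ax":0,"ay":0,"az":0},{"jaw":0,"x":0,"y":0,"z":0,"ax":0,"ay":0,"az":0},{"jaw":0,"x":0,"y":0,"z":0,"ax":0,"ay":0,"az":0},{"jaw":0,"x":0,"y":0,"z":0,"ax":0,"ay":0,"az":0},{"jaw":0,"x":0,"y":0,"z":0,"ax":0,"ay":0,"az":0},{"jaw":0,"x":0,"y":0,"z":0.5,"ax":0,"ay":0,"az":0},{"jaw":0,"x":0,"y":0,"z":1,"ax":0,"ay":0,"az":0},{"jaw":0,"x":0,"y":0,"z":1,"ax":0,"ay":0,"az":0},{"jaw":0,"x":0,"y":-0.5,"z":0.3,"ax":0,"ay":0,"az":0},{"jaw":0,"x":0.1,"y":-1,"z":0,"ax":0,"ay":0,"az":0},{"jaw":0,"x":0.1,"y":-1,"z":0,"ax":0,"ay":0,"az":0},{"jaw":0,"x":0,"y":0,"z":0,"ax":0,"ay":0,"az":0}]'; python3 - <<'E'
from station import *
import cv2
for n in ("scene","top"): cv2.imwrite(f"pics/{n}5.png",cv2.cvtColor(capture(n),cv2.COLOR_RGB2BGR))
b=cv2.imread("pics/top5.png");a=cv2.imread("pics/scene5.png")
cv2.imwrite("pics/t5z.png",cv2.resize(b[140:240,160:320],None,fx=4.5,fy=4.5,interpolation=2))
cv2.imwrite("pics/s5z.png",cv2.resize(a[150:270,280:420],None,fx=4.5,fy=4.5,interpolation=2))
E
```

```text
time_s: 9.78
tcp_pos: [0.6887, -0.0215, 0.2699]
ee_rot: [[0.166, -0.986, 0.018], [-0.986, -0.166, -0.002], [0.005, -0.018, -1.0]]
wrist_force: [-0.6, -0.2, 0.1]
gripper_width: 1.004
```

View pics/t5z.png

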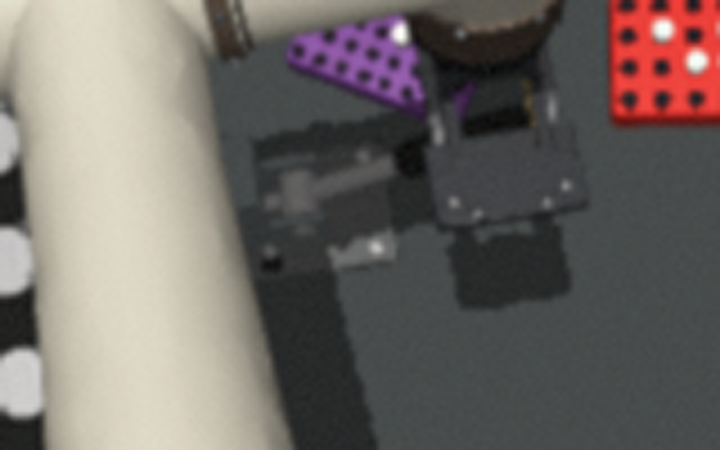

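View pics/s5z.png

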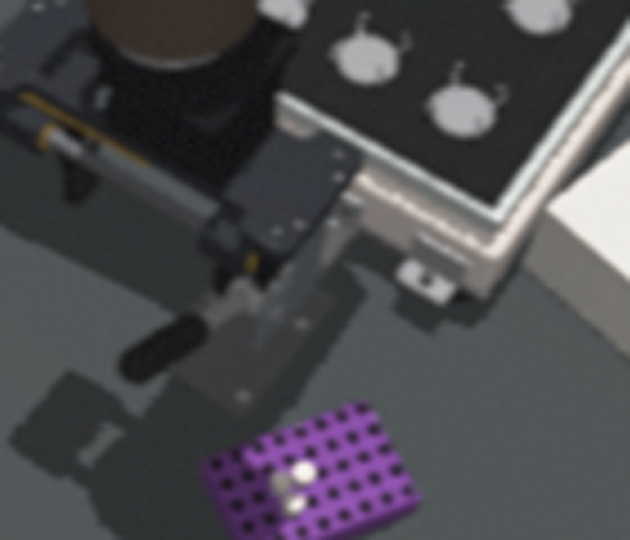

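```bash
python3 -m inch '[{"jaw":0,"x":-0.5,"y":-0.9,"z":0.3,"ax":0,"ay":0,"az":0},{"jaw":0,"x":-0.6,"y":-0.9,"z":0,"ax":0,"ay":0,"az":0},{"jaw":0,"x":-0.6,"y":-0.9,"z":0,"ax":0,"ay":0,"az":0},{"jaw":0,"x":-0.6,"y":-0.9,"z":0,"ax":0,"ay":0,"az":0},{"jaw":0,"x":0,"y":0,"z":0,"ax":0,"ay":0,"az":0}]'; python3 - <<'E'
from station import *
import cv2
for n in ("scene","top"): cv2.imwrite(f"pics/{n}6.png",cv2.cvtColor(capture(n),cv2.COLOR_RGB2BGR))
b=cv2.imread("pics/top6.png");a=cv2.imread("pics/scene6.png")
cv2.imwrite("pics/t6z.png",cv2.resize(b[150:240,170:290],None,fx=6,fy=6,interpolation=2))
cv2.imwrite("pics/s6z.png",cv2.resize(a[160:260,290:400],None,fx=6,fy=6,interpolation=2))
E
```

```text
time_s: 10.5
tcp_pos: [0.5516, -0.2258, 0.2853]
ee_rot: [[0.182, -0.983, 0.017], [-0.983, -0.182, -0.001], [0.005, -0.016, -1.0]]
wrist_force: [0.4, 0.0, 0.2]
gripper_width: 0.997
```

View pics/t6z.png

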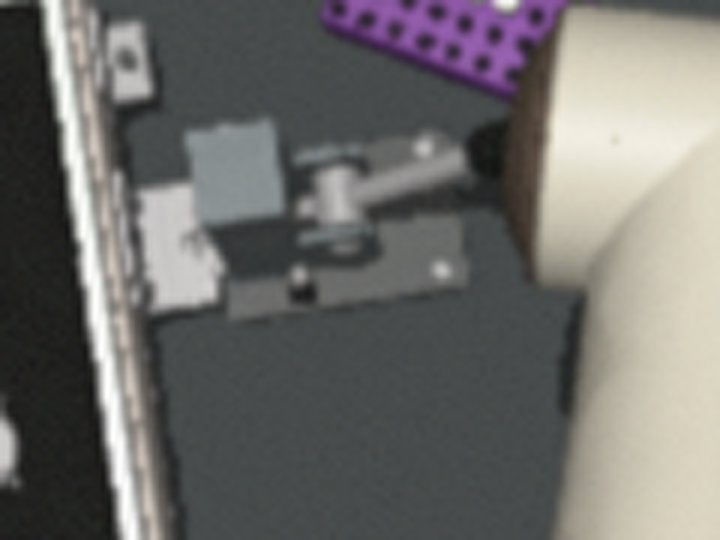

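View pics/s6z.png

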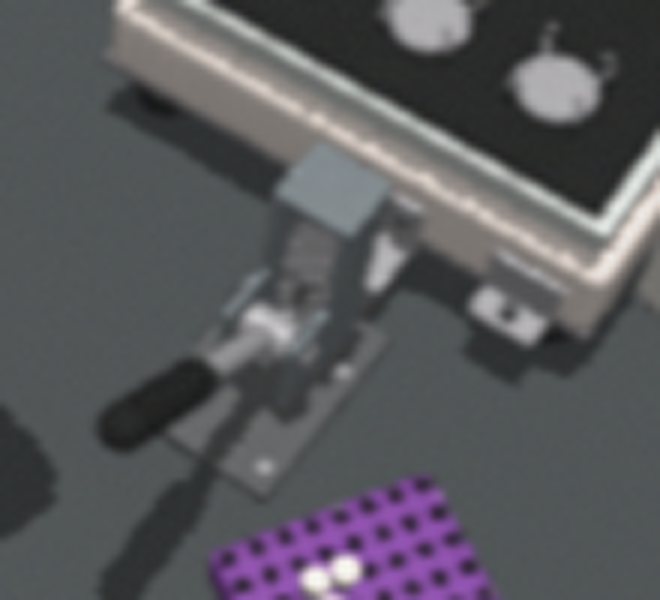

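```bash
python3 - <<'E'
from h import *
np.set_printoptions(precision=4,suppress=True)
ct=np.array([cast("top",(u/6+170-.4,v/6+150-.4),.142) for u,v in [(187,130),(274,120),(286,213),(203,226)]])
cs=np.array([cast("scene",(u/6+290-.4,v/6+160-.4),.142) for u,v in [(322,145),(392,182),(346,237),(275,190)]])
print(ct,ct.mean(0)); print(cs,cs.mean(0))
ang=lambda v:np.degrees(np.arctan2(v[1],v[0]))
print(ang(ct[0]-ct[1]),ang(ct[3]-ct[2]),ang(ct[0]-ct[3])+90,ang(ct[1]-ct[2])+90)
h=np.radians(9.3);X=np.array([np.cos(h),np.sin(h)]);Y=np.array([-X[1],X[0]])
for c,l in ((ct,[.6585,.1795]),(cs,[.6655,.1795])):
    d=c.mean(0)[:2]+.045*Y-np.array(l); print("saddle-lift",d@X,d@Y)
s=[cast("top",(u/6+170-.4,v/6+150-.4),.008) for u,v in [(468,288),(228,318)]];print(s,ang(s[1]-s[0]))
E
```

```text
[[0.6895 0.1584 0.142 ]
 [0.6942 0.1198 0.142 ]
 [0.6516 0.1137 0.142 ]
 [0.6457 0.1503 0.142 ]] [0.6703 0.1356 0.142 ]
[[0.653  0.15   0.142 ]
 [0.6909 0.1582 0.142 ]
 [0.6968 0.1186 0.142 ]
 [0.6552 0.114  0.142 ]] [0.674  0.1352 0.142 ]
96.89349473721124 99.23613014740322 100.49755924549116 98.18398279430446
saddle-lift 0.004495792102829007 -0.0002694273435138241
saddle-lift 0.0012086763137722299 -8.431887851481764e-05
[array([0.6444, 0.0381, 0.008 ]), array([0.6294, 0.1546, 0.008 ])] 97.33025153783768
```

```bash
cat > plan.py <<'E'
from h import *
H=np.radians(99.0);D=np.array([np.cos(H),np.sin(H),0]);out=-D;Z=np.array([0,0,1.])
col=np.array([.672,.1355,0]);piv=col+.040*out+.058*Z
def G(q,r=.13): e=.62-q; return piv+r*(np.cos(e)*out+np.sin(e)*Z)
def tcp(q,tau,r=.13): return G(q,r)+.0187*(-np.cos(tau)*Z+np.sin(tau)*out)
E
python3 - <<'E'
from plan import *
np.set_printoptions(precision=4,suppress=True)
print(piv, "end px",proj("scene",G(0,.165)),"top",proj("top",G(0,.165)), "grip start", proj("scene",G(0,.09)))
from station import sense
s=sense()
for q in [-.2,0,.15,.3,.45,.6,.75]: print(q,tcp(q,.2))
E
```

```text
[0.6783 0.096  0.058 ] end px [309.6392 230.7951] top [273.6542 166.753 ] grip start [321.523  223.0427]
-0.2 [0.6927 0.0047 0.1347]
0 [ 0.6954 -0.0122  0.1152]
0.15 [ 0.697  -0.0222  0.0985]
0.3 [ 0.6981 -0.0296  0.0806]
0.45 [ 0.6989 -0.0342  0.0617]
0.6 [ 0.6992 -0.0361  0.0423]
0.75 [ 0.699  -0.035   0.0228]
```

```bash
python3 -m inch '[{"jaw":0,"x":0.4,"y":0.6,"z":0,"ax":-0.3,"ay":0.05,"az":-0.05},{"jaw":0,"x":0.48,"y":0.7,"z":0,"ax":-0.3,"ay":-0.05,"az":-0.05},{"jaw":0,"x":0.48,"y":0.7,"z":0,"ax":-0.3,"ay":-0.05,"az":-0.05},{"jaw":0,"x":0.48,"y":0.7,"z":0,"ax":-0.23,"ay":-0.03,"az":0},{"jaw":0,"x":0.45,"y":0.7,"z":0,"ax":0,"ay":0,"az":0},{"jaw":0,"x":0,"y":0,"z":0,"ax":0,"ay":0,"az":0}]'
```

```text
time_s: 11.35
tcp_pos: [0.6983, 0.0011, 0.282]
ee_rot: [[0.171, -0.985, 0.033], [-0.963, -0.174, -0.203], [0.206, 0.003, -0.979]]
wrist_force: [-1.3, -0.4, -1.2]
gripper_width: 1.004
```

```bash
python3 -m inch '[{"jaw":0,"x":-0.03,"y":-0.12,"z":-0.7,"ax":0,"ay":0,"az":-0.08},{"jaw":0,"x":0,"y":-0.1,"z":-0.7,"ax":0,"ay":0,"az":0},{"jaw":0,"x":0,"y":0,"z":-0.6,"ax":0,"ay":0,"az":0},{"jaw":0,"x":0,"y":0,"z":0,"ax":0,"ay":0,"az":0}]'
```

```text
time_s: 11.85
tcp_pos: [0.6964, -0.0054, 0.1586]
ee_rot: [[0.166, -0.986, 0.033], [-0.964, -0.169, -0.203], [0.206, 0.002, -0.979]]
wrist_force: [0.3, 0.1, 0.7]
gripper_width: 0.998
```

```bash
python3 -m inch '[{"jaw":0,"x":-0.01,"y":-0.1,"z":-0.4,"ax":0,"ay":0,"az":-0.03},{"jaw":0,"x":0,"y":0,"z":-0.33,"ax":0,"ay":0,"az":0},{"jaw":0,"x":0,"y":0,"z":0,"ax":0,"ay":0,"az":0}]';python3 - <<'E'
from station import *
import cv2
a=cv2.cvtColor(capture("scene"),cv2.COLOR_RGB2BGR)
cv2.imwrite("pics/s7z.png",cv2.resize(a[170:260,270:380],None,fx=6,fy=6,interpolation=2))
E
```

```text
time_s: 12.22
tcp_pos: [0.6994, -0.0091, 0.1204]
ee_rot: [[0.163, -0.986, 0.043], [-0.965, -0.168, -0.203], [0.207, -0.008, -0.978]]
wrist_force: [0.4, 0.2, -0.5]
gripper_width: 0.999
```

View pics/s7z.png

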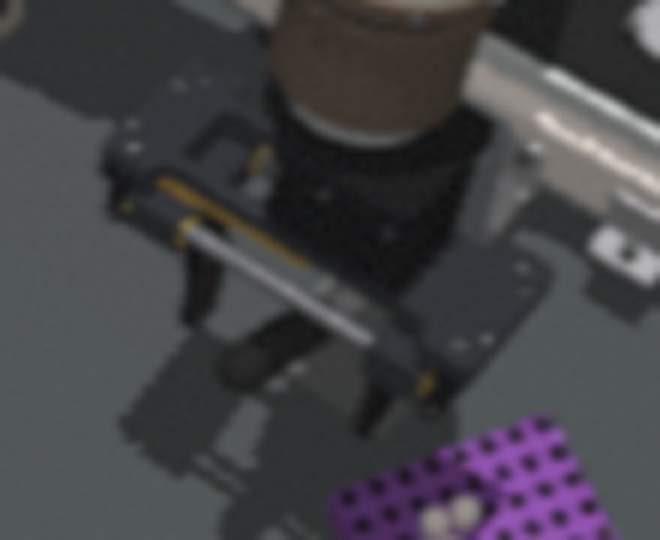

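```bash
python3 -m inch '[{"jaw":150,"x":-0.06,"y":-0.05,"z":-0.09,"ax":0,"ay":0,"az":0},{"jaw":150,"x":0,"y":0,"z":0,"ax":0,"ay":0.04,"az":0},{"jaw":150,"x":0,"y":0,"z":0,"ax":0,"ay":0,"az":0},{"jaw":150,"x":0,"y":0,"z":0,"ax":0,"ay":0,"az":0},{"jaw":150,"x":0,"y":0,"z":0,"ax":0,"ay":0,"az":0}]'; python3 -m inch '[{"jaw":165,"x":0,"y":0,"z":0,"ax":0,"ay":0,"az":0},{"jaw":165,"x":0,"y":0,"z":0,"ax":0,"ay":0,"az":0}]';python3 - <<'E'
from station import *
import cv2
a=cv2.cvtColor(capture("scene"),cv2.COLOR_RGB2BGR)
cv2.imwrite("pics/s8z.png",cv2.resize(a[170:260,270:380],None,fx=6,fy=6,interpolation=2))
E
```

```text
time_s: 12.9
tcp_pos: [0.6988, -0.0113, 0.121]
ee_rot: [[0.164, -0.985, 0.045], [-0.965, -0.17, -0.201], [0.206, -0.011, -0.979]]
wrist_force: [0.2, -0.2, -0.1]
gripper_width: 0.518
time_s: 13.15
tcp_pos: [0.6988, -0.0113, 0.1209]
ee_rot: [[0.164, -0.985, 0.045], [-0.965, -0.17, -0.201], [0.206, -0.011, -0.979]]
wrist_force: [-0.9, -0.7, -0.5]
gripper_width: 0.369
```

View pics/s8z.png

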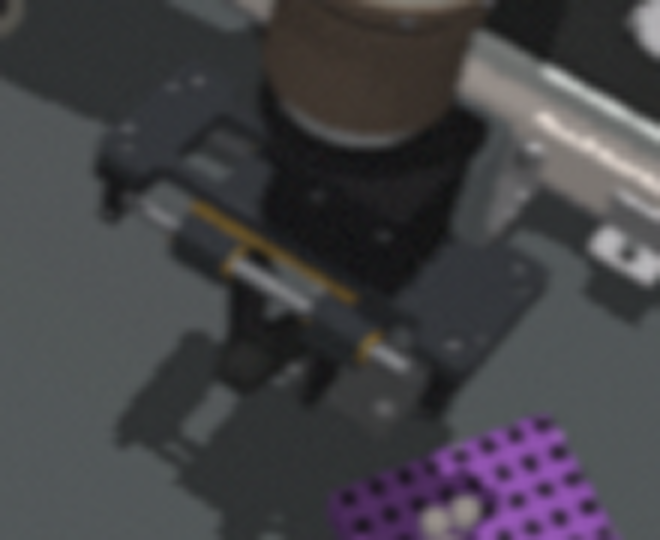

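```bash
python3 -m inch '[{"jaw":165,"x":-0.06,"y":0,"z":-0.08,"ax":0,"ay":0.08,"az":0},{"jaw":165,"x":-0.04,"y":0,"z":-0.08,"ax":0,"ay":0.08,"az":0}]'
```

```text
time_s: 13.45
tcp_pos: [0.6923, -0.0113, 0.111]
ee_rot: [[0.17, -0.985, 0.016], [-0.965, -0.17, -0.201], [0.201, 0.018, -0.979]]
wrist_force: [0.4, 0.8, -0.6]
gripper_width: 0.354
```

```bash
python3 -m inch '[{"jaw":165,"x":0.04,"y":0,"z":0.06,"ax":0,"ay":-0.05,"az":0},{"jaw":165,"x":0,"y":0,"z":0,"ax":0,"ay":0,"az":0}]';python3 - <<'E'
from station import *
import cv2
a=cv2.cvtColor(capture("scene"),cv2.COLOR_RGB2BGR)
cv2.imwrite("pics/s9z.png",cv2.resize(a[190:250,290:350],None,fx=9,fy=9,interpolation=2))
E
```

```text
time_s: 13.7
tcp_pos: [0.6948, -0.0114, 0.1141]
ee_rot: [[0.168, -0.985, 0.024], [-0.965, -0.17, -0.201], [0.202, 0.01, -0.979]]
wrist_force: [0.5, 0.3, -0.2]
gripper_width: 0.35
```

View pics/s9z.png

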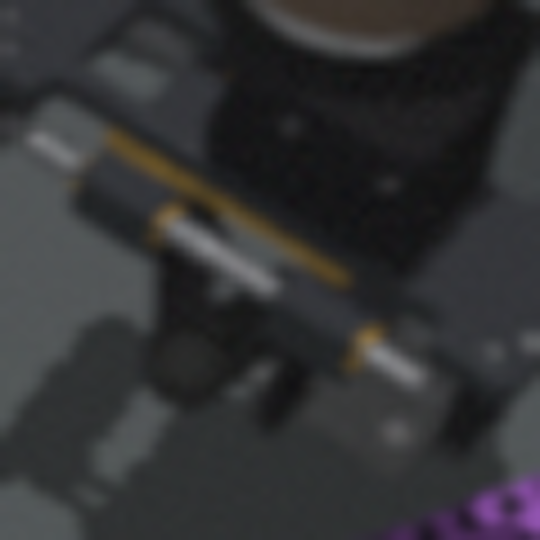

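```bash
python3 -m inch '[{"jaw":255,"x":0,"y":0,"z":0,"ax":0,"ay":0,"az":0},{"jaw":255,"x":0,"y":0,"z":0,"ax":0,"ay":0,"az":0},{"jaw":255,"x":0,"y":0,"z":0,"ax":0,"ay":0,"az":0}]'
```

```text
time_s: 14.12
tcp_pos: [0.6945, -0.0114, 0.1139]
ee_rot: [[0.168, -0.986, 0.024], [-0.965, -0.169, -0.201], [0.202, 0.011, -0.979]]
wrist_force: [0.3, -1.0, -0.6]
gripper_width: 0.266
```

```bash
python3 -m inch '[{"jaw":255,"x":0.03,"y":-0.17,"z":-0.28,"ax":0,"ay":0,"az":0},{"jaw":255,"x":0.02,"y":-0.12,"z":-0.3,"ax":0,"ay":0,"az":0}]'
```

```text
time_s: 14.38
tcp_pos: [0.699, -0.0288, 0.0804]
ee_rot: [[0.168, -0.985, 0.029], [-0.965, -0.171, -0.2], [0.202, 0.005, -0.979]]
wrist_force: [-2.2, 2.5, 3.1]
gripper_width: 0.264
```

```bash
python3 -m inch '[{"jaw":255,"x":-0.01,"y":-0.07,"z":-0.32,"ax":0,"ay":0,"az":0},{"jaw":255,"x":0,"y":-0.03,"z":-0.33,"ax":0,"ay":0,"az":0}]'
```

```text
time_s: 14.62
tcp_pos: [0.7004, -0.0361, 0.041]
ee_rot: [[0.167, -0.985, 0.034], [-0.965, -0.17, -0.199], [0.202, 0.0, -0.979]]
wrist_force: [-3.5, 5.3, 7.0]
gripper_width: 0.261
```

```bash
python3 -m inch '[{"jaw":255,"x":-0.01,"y":0.05,"z":-0.33,"ax":0,"ay":0,"az":0},{"jaw":255,"x":-0.01,"y":0.03,"z":-0.06,"ax":0,"ay":0,"az":0}]'; python3 - <<'E'
from station import *
import cv2
a=cv2.cvtColor(capture("scene"),cv2.COLOR_RGB2BGR);b=cv2.cvtColor(capture("top"),cv2.COLOR_RGB2BGR)
cv2.imwrite("pics/s10z.png",cv2.resize(a[160:260,280:400],None,fx=6,fy=6,interpolation=2))
cv2.imwrite("pics/t10z.png",cv2.resize(b[140:240,160:320],None,fx=4.5,fy=4.5,interpolation=2))
E
```

```text
time_s: 14.88
tcp_pos: [0.7002, -0.0346, 0.0199]
ee_rot: [[0.167, -0.985, 0.035], [-0.964, -0.171, -0.204], [0.207, 0.0, -0.978]]
wrist_force: [-4.2, -1.0, 15.2]
gripper_width: 0.261
```

View pics/s10z.png

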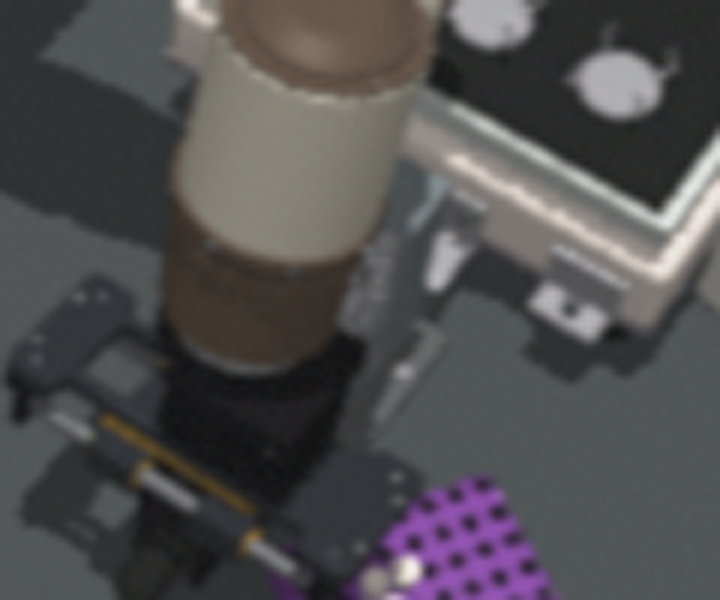

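View pics/t10z.png

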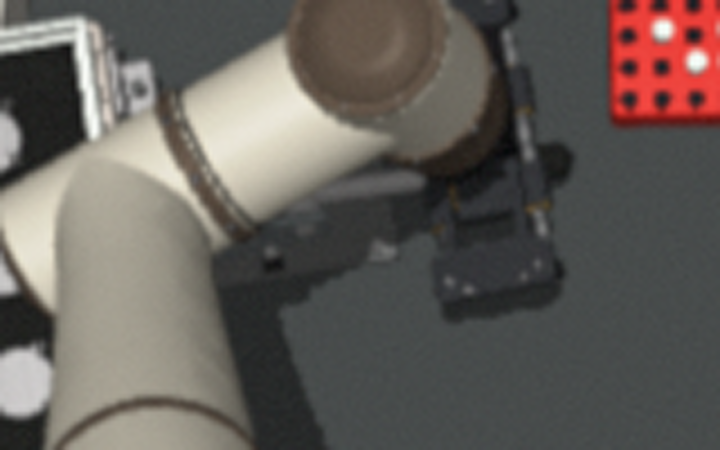

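```bash
python3 -m inch '[{"jaw":255,"x":-0.01,"y":0.02,"z":-0.1,"ax":0,"ay":0,"az":0}]'
```

```text
time_s: 15.1
tcp_pos: [0.7003, -0.0344, 0.0179]
ee_rot: [[0.166, -0.985, 0.037], [-0.964, -0.17, -0.205], [0.209, -0.002, -0.978]]
wrist_force: [-9.0, 4.7, 22.4]
gripper_width: 0.258
```

```bash
python3 -m inch '[{"jaw":255,"x":-0.03,"y":-0.01,"z":0.36,"ax":0,"ay":0,"az":0},{"jaw":255,"x":-0.02,"y":0.03,"z":0.32,"ax":0,"ay":0,"az":0},{"jaw":255,"x":-0.02,"y":0.07,"z":0.32,"ax":0,"ay":0,"az":0}]'
```

```text
time_s: 15.48
tcp_pos: [0.6991, -0.0291, 0.0786]
ee_rot: [[0.167, -0.985, 0.044], [-0.964, -0.172, -0.203], [0.208, -0.008, -0.978]]
wrist_force: [2.7, 5.6, -2.7]
gripper_width: 0.259
```

```bash
python3 - <<'E'
from plan import *
for q in [0,.15,.3,.45,.6,.75]: print(q,(tcp(q,.2)+[-.0009,.0008,-.0013]).round(4))
E
```

```text
0 [ 0.6945 -0.0114  0.1139]
0.15 [ 0.6961 -0.0214  0.0972]
0.3 [ 0.6972 -0.0288  0.0793]
0.45 [ 0.698  -0.0334  0.0604]
0.6 [ 0.6983 -0.0353  0.041 ]
0.75 [ 0.6981 -0.0342  0.0215]
```

```bash
python3 -m inch '[{"jaw":255,"x":-0.04,"y":0.13,"z":0.3,"ax":0,"ay":0.03,"az":0},{"jaw":255,"x":-0.04,"y":0.17,"z":0.28,"ax":0,"ay":0.03,"az":0}]'
```

```text
time_s: 15.72
tcp_pos: [0.6947, -0.0112, 0.114]
ee_rot: [[0.169, -0.985, 0.034], [-0.964, -0.172, -0.204], [0.207, 0.002, -0.978]]
wrist_force: [4.2, -6.2, -8.1]
gripper_width: 0.249
```

```bash
python3 - <<'E'
from station import *
import cv2
a=cv2.cvtColor(capture("scene"),cv2.COLOR_RGB2BGR);b=cv2.cvtColor(capture("top"),cv2.COLOR_RGB2BGR)
cv2.imwrite("pics/s11.png",a);cv2.imwrite("pics/t11.png",b)
cv2.imwrite("pics/s11z.png",cv2.resize(a[160:260,280:400],None,fx=6,fy=6,interpolation=2))
print(sense()['gripper_width'],sense()['wrist_force'],sense()['moment'])
E
```

```text
0.24691721821579027 [ 4.6280804  -6.26414539 -6.24591318] [-1.06652244e+00 -1.29386514e+00 -1.12649330e-04]
```

View pics/s11z.png

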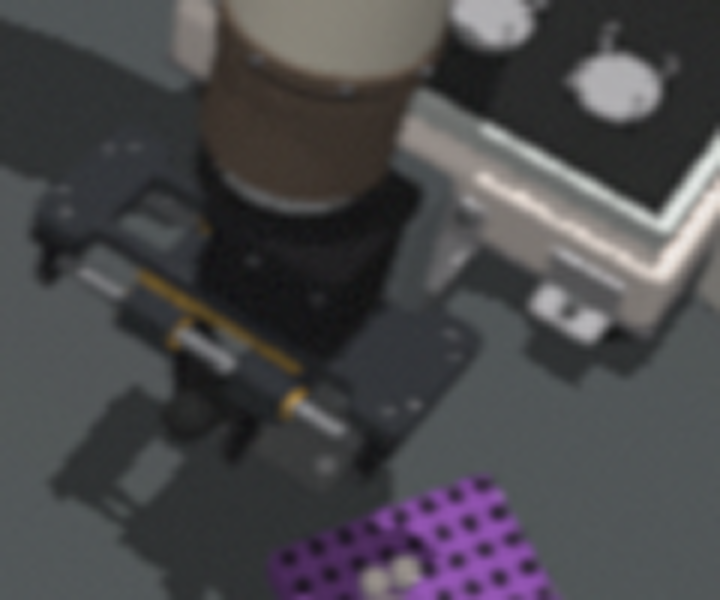

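```bash
python3 -m inch '[{"jaw":255,"x":0.02,"y":-0.17,"z":-0.28,"ax":0,"ay":0.02,"az":0},{"jaw":255,"x":0.02,"y":-0.12,"z":-0.31,"ax":0,"ay":0.02,"az":0}]'
```

```text
time_s: 16.08
tcp_pos: [0.6981, -0.0294, 0.08]
ee_rot: [[0.171, -0.985, 0.03], [-0.963, -0.173, -0.204], [0.207, 0.006, -0.978]]
wrist_force: [-2.9, 1.4, 11.0]
gripper_width: 0.259
```

```bash
python3 -m inch '[{"jaw":255,"x":-0.01,"y":-0.06,"z":-0.34,"ax":0,"ay":0.01,"az":0},{"jaw":255,"x":-0.01,"y":-0.03,"z":-0.34,"ax":0,"ay":0,"az":0}]'
```

```text
time_s: 16.32
tcp_pos: [0.6996, -0.0379, 0.0427]
ee_rot: [[0.17, -0.985, 0.034], [-0.963, -0.173, -0.207], [0.21, 0.002, -0.978]]
wrist_force: [-1.9, 2.5, 11.0]
gripper_width: 0.247
```

```bash
python3 -m inch '[{"jaw":255,"x":-0.02,"y":0.06,"z":-0.36,"ax":0,"ay":0,"az":0},{"jaw":255,"x":-0.01,"y":0.03,"z":-0.12,"ax":0,"ay":0,"az":0}]';python3 -m inch '[{"jaw":255,"x":-0.01,"y":0.02,"z":-0.12,"ax":0,"ay":0,"az":0}]'; python3 - <<'E'
from station import *
import cv2
a=cv2.cvtColor(capture("scene"),cv2.COLOR_RGB2BGR);b=cv2.cvtColor(capture("top"),cv2.COLOR_RGB2BGR)
cv2.imwrite("pics/s12.png",a);cv2.imwrite("pics/t12.png",b)
cv2.imwrite("pics/s12z.png",cv2.resize(a[100:240,290:440],None,fx=4.2,fy=4.2,interpolation=2))
E
```

```text
time_s: 16.58
tcp_pos: [0.6996, -0.0376, 0.0174]
ee_rot: [[0.168, -0.985, 0.037], [-0.962, -0.172, -0.213], [0.216, 0.0, -0.976]]
wrist_force: [-5.3, 4.9, 17.4]
gripper_width: 0.249
time_s: 16.7
tcp_pos: [0.6996, -0.0372, 0.0129]
ee_rot: [[0.167, -0.985, 0.038], [-0.962, -0.171, -0.214], [0.218, -0.001, -0.976]]
wrist_force: [-6.8, 5.6, 19.5]
gripper_width: 0.25
```

View pics/s12z.png

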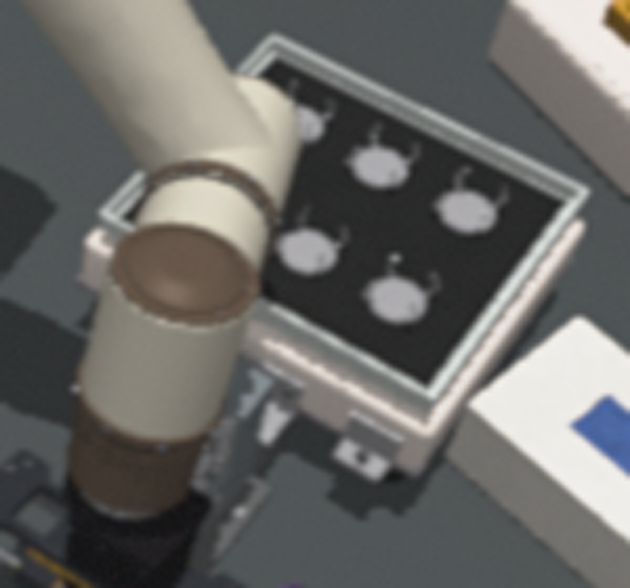

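View pics/t12.png

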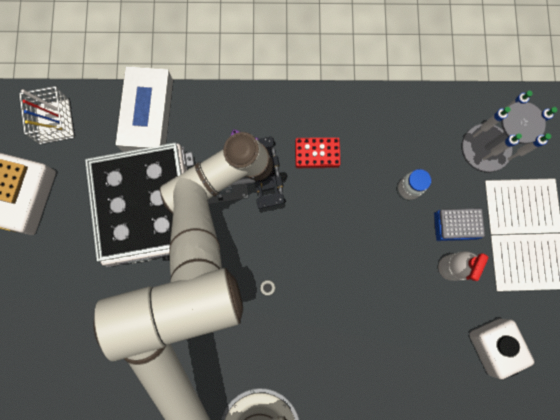

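```bash
cat > tilt.py <<'E'
import sys
from h import *
from scipy.optimize import least_squares
# shaker frame
h=np.radians(9.3);X=np.array([np.cos(h),np.sin(h),0]);Y=np.array([-X[1],X[0],0]);Z=np.array([0,0,1.])
lift=np.array([.660,.1795,0]);c=lift-.020*X+.148*Y
def rot(P,th):
    d=P-c; a,b,z=d@X,d@Y,d[2]; b2=b-.105
    # lug side (-y) goes up: rotate about +x axis negative
    bb=b2*np.cos(th)+z*np.sin(th); zz=-b2*np.sin(th)+z*np.cos(th)
    return c+a*X+(bb+.105)*Y+zz*Z
def run(f0,f1,n):
    a=cv2.imread(f0);b=cv2.imread(f1)
    P=[]
    for x,y,z in [(60,-40,.112),(60,40,.112),(0,-40,.112),(0,40,.112),(-60,-40,.112),(-60,40,.112),(100,-40,.112),(100,40,.112),(140,-120,.108),(112,-150,.036),(150,-60,.108),(145,0,.108)]:
        P.append(c+x/1000*X+y/1000*Y+np.array([0,0,z]))
    g0=cv2.cvtColor(a,cv2.COLOR_BGR2GRAY);g1=cv2.cvtColor(b,cv2.COLOR_BGR2GRAY)
    # use corners found in image inside shaker top, cast onto platform plane
    m=np.zeros_like(g0); poly=np.array([proj(n,c+x/1000*X+y/1000*Y+.112*Z) for x,y in [(-145,-125),(145,-125),(145,125),(-145,125)]]).astype(np.int32)
    cv2.fillPoly(m,[poly],255)
    p0=cv2.goodFeaturesToTrack(g0,60,.05,5,mask=m)
    p1,st,_=cv2.calcOpticalFlowPyrLK(g0,g1,p0,None,winSize=(13,13),maxLevel=2)
    pb,st2,_=cv2.calcOpticalFlowPyrLK(g1,g0,p1,None,winSize=(13,13),maxLevel=2)
    ok=(st[:,0]==1)&(st2[:,0]==1)&(np.linalg.norm(pb-p0,axis=2)[:,0]<.3)
    p0=p0[ok,0];p1=p1[ok,0]
    W=[cast(n,p,.112) for p in p0]
    res=lambda v:np.concatenate([proj(n,rot(w,v[0]))-proj(n,w)-(q-p) for w,p,q in zip(W,p0,p1)])
    s=least_squares(res,[0.03],loss='soft_l1',f_scale=.4)
    r=res(s.x).reshape(-1,2); inl=np.linalg.norm(r,axis=1)<1
    print(n,f1,"theta",s.x,"n",len(p0),"inl",inl.sum(),"rms",np.sqrt((r[inl]**2).mean()),"clear mm",210*s.x)
run(f"pics/{sys.argv[1]}",f"pics/{sys.argv[2]}",sys.argv[3])
E
python3 tilt.py scene6.png s11.png scene; python3 tilt.py scene6.png s12.png scene; python3 tilt.py top0.png t12.png top;python3 tilt.py top0.png t11.png top
```

```text
scene pics/s11.png theta [0.00519727] n 23 inl 22 rms 0.135903634411185 clear mm [1.09142661]
scene pics/s12.png theta [0.05716974] n 20 inl 16 rms 0.17652343123643494 clear mm [12.00564542]
top pics/t12.png theta [0.05969885] n 35 inl 32 rms 0.11063978837455958 clear mm [12.53675823]
top pics/t11.png theta [0.00515158] n 25 inl 23 rms 0.15916531780819568 clear mm [1.08183103]
```

```bash
python3 - <<'E'
from station import *
import cv2
for i in range(3):
    b=cv2.cvtColor(capture("scene"),cv2.COLOR_RGB2BGR); s=sense(); print(s['time_s'],s['tcp_pos'].round(4),s['wrist_force'].round(1),s['gripper_width'])
cv2.imwrite("pics/s13.png",b)
cv2.imwrite("pics/s13z.png",cv2.resize(b[180:280,270:400],None,fx=5.5,fy=5.5,interpolation=2))
cv2.imwrite("pics/t13.png",cv2.cvtColor(capture("top"),cv2.COLOR_RGB2BGR)[150:230,180:300].repeat(6,0).repeat(6,1))
E
python3 tilt.py scene6.png s13.png scene
```

```text
16.85 [ 0.6995 -0.0372  0.0131] [-4.6  2.  17.1] 0.25265156761817453
16.9 [ 0.6995 -0.0372  0.0132] [-5.   1.5 17. ] 0.25396331297099833
16.95 [ 0.6995 -0.0372  0.0132] [-4.6  1.4 16.3] 0.2503699289140879
scene pics/s13.png theta [0.05893518] n 20 inl 16 rms 0.17012597586100558 clear mm [12.37638855]
```

View pics/s13z.png

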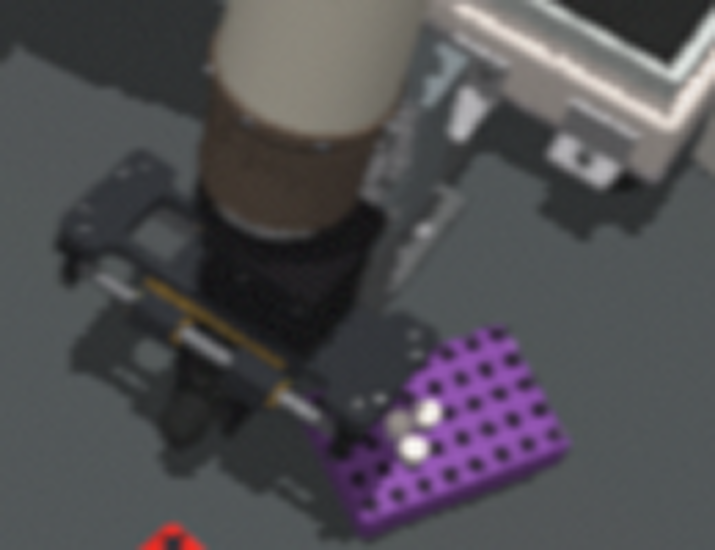

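View pics/t13.png

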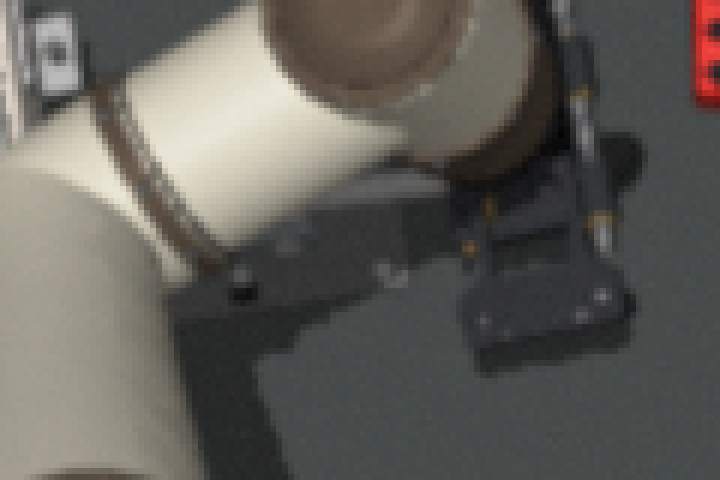

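```bash
python3 - <<'E'
from station import *
print(finish_job()); s=sense(); print(s['time_s'],s['wrist_force'])
E
```

```text
the job is handed in; nothing more can be done
None
the job is handed in; nothing more can be done
```

The shaker is up on the jack, with both lug-side feet about 12 mm clear of the bench. The gripper is still holding the handle fully down. I handed the job in at about 17 s of the 58 s allowed.

**What I did:** I carried the jack by its column, set it on the bench in front of the notched lug with the toe underneath, and pumped two full strokes.

**Last checks**
- **Clearance:** tracking the shaker top between pictures gave a tilt of 0.057 to 0.060 rad. That is 12.0 to 12.5 mm at the feet, and the last reading was 12.4 mm.
- **Handle on its stop:** the push held steady at about 16 to 17 N with no drift. That is above the 8 to 12 N a loaded stroke needs.
- **Jack placement:** before pumping, the toe sat about 1 to 4 mm to the side of the lift point, about 0 mm off fore and aft, and within about 2° of square. The two cameras disagreed on the sideways figure by about 3 mm.
- **Other items:** I compared only the purple rack before and after, and it had not moved. I moved nothing else on purpose, but did not re-measure the rest.

**Not fully confirmed**
- **Grip slip:** the fingers slid a few millimetres on the rubber grip at the end of the second stroke, and the tool finished about 3 mm further out than planned.
- **Final jack position:** the arm blocked the view of the toe and lug, so after lifting I could not re-measure where the jack sits.

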